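# Load the plug trimming saw and latch its sliding guard

### The arm

A 6-joint arm with a two-finger parallel gripper is mounted at the origin on a cart in front of the work surface, level with it; the furniture and walls round the work are solid. World frame = base frame: x ahead of the robot, y to its left, z up, the work surface at z = 0. Lengths are in m, angles in rad, forces in N, time in s.
With the tool pointing down it reaches from about 0.35 to 0.975 m from the base axis. Payload 4.9 kg.
Tool frame: the origin (TCP) lies at the very end of the fingers, on their centre line; the grasp point (between the pads) lies 19 mm behind it; x points along the fingers, z is the direction in which the jaws open and shut, and the axes are right-handed (so a half turn about x gives the same grasp; the last joint's range is limited). The gripper opens to 85 mm and grips with 20 to 120 N. Pads are 22 mm wide; open, the fingers measure 114 mm over their backs; the gripper's body (76 mm by 85 mm) begins 54 mm behind the grasp point. The pads swing forward as they close: fully open they stand 13 mm farther back than shut.
Start: joints at [-1.456, 0.053, 1.613, -0, 1.476, -0.119], TCP at [0.145, -0.608, 0.231] pointing down, gripper open.
Joint ranges: [-3.01, 3.01], [-1.01, 2.22], [0.06, 2.58], [-1.02, 4.17], [0.09, 2.62], [-3.14, 3.14]. Speed limits (rad/s): [2.57, 2.57, 3.14, 3.14, 3.14, 3.14].

### API

Orientations are given as a unit quaternion [w, x, y, z].
In Python, from plant import manip, viewer gives the robot as it stands.
- The arm moves only by the shell command python3 -m inch 'ROWS'. ROWS is JSON, a list of rows, each an object with "fingers": the opening, from -1 (shut) to 1 (fully open), so that 0 is half open; "delta_pos": the shift along the tool's x, y, z in cm, a list of three; "twist": the turn, a rotation vector about the tool's x, y, z in degrees, a list of three. A call has 1 to 5 rows; each row shifts and turns the commanded pose from where the row before left it, along the tool's axes as they then stand; what a row does not reach is not made up. A row lasts 1/8 s, in which the tool goes at most 62.5 mm and 10.7 degrees, less where a joint would pass 70% of its speed; a pose out of reach is approached as far as the arm can. A call is refused whole if a number of a shift passes 6.25 or a number of a turn 10.7, either way. A call with a gripper value outside its range is refused whole. The fingers move at their own pace and stop on an object; the grip force is fixed at half the most. Time passes only in rows, so rows that do not move let the fingers close. It gives the time, the measured TCP pose, the force and the opening at its end, in the units of the state.
- manip.state(): the state, without advancing time (a new reading comes with each control period).
- viewer.grab_frame(name): name is "scene" or "top"; returns a dict with "pixels" (384x512x3 uint8, blue, green, red), "range_z" (384x512 float32, m along the optical axis (not along the pixel's ray), 0 where there is no reading), "K" (3x3 intrinsics, pixels), "pose" (4x4, takes a point from camera to world coordinates). Camera axes: x right, y down, z forward; pixel columns grow to the right and rows downward; lengths in m; the calibration is good to about 2 mm. A picture is of the moment at which its call begins.
- manip.job_done(): hands the job in, once; it reports no verdict.
The state is a dict: "time": time; "joint_pos": joint angles; "joint_vel": joint speeds; "joint_efforts": joint torques, N m; "tool_pos": TCP position; "tool_rot": TCP orientation; "contact_force": force on the tool from outside, world axes, zero at the start; "ft_torque": the same for the moment, N m; "gripper_width": opening from 0.0 (shut) to 1.0 (fully open).
Only numpy, scipy, OpenCV 4.12 (cv2) and the standard library are available. Lean on these libraries where they do the work, as an engineer would, in place of code of your own. Each camera call takes 0.05 s, during which the arm holds its last target.

### The job

Stand the rust-red rock core plug fully home in the round nest inside the trimming saw's open chamber. Then slide the saw's yellow-framed guard over the chamber by its black handle and press it shut until the spring latch clicks and holds it, without slamming the guard or forcing it against its stops, and leave the other samples alone.

Things in the scene. Friction and masses are not known exactly. Their poses are not given: they have to be found in the camera images.
- trim_saw: Core-plug trimming saw fixed on the bench: white casing with an aluminium deck, 170 (x) by 380 (y) mm, deck 110 mm above the bench. Origin on the bench under the machine, 180 mm from its left (+y) end, 200 mm from its right end; x points to its back, y to its left, z up. Open chamber in the deck: x -62 to 62, y -130 to -5, floor at z 42; a thin horizontal blade juts from the chamber's left wall to y -27 at z 85. Guard rails along the front and back deck edges reach z 129.
- nest (a point): Centre of the floor of the round nest bore in the chamber (z axis up, 45 mm above the bench). Bore 27.5 mm wide, 15 mm deep, mouth chamfered 2 mm, in a 56 mm square aluminium block whose top is 15 mm above this point.
- guard_handle (a point): Centre of the grip bar of the guard's black bridge handle: bar 90 mm along the saw's x, 14 mm thick along y, 16 mm high, about 158 mm above the bench; 32 mm free gap beneath it down to the guard. Axes as the saw's. The guard is pushed to the saw's -y by this bar.
- guard: Sliding guard: yellow frame 140 by 153 mm, 12 mm thick, with a clear pane, lying on the deck between the rails (underside 112 mm above the bench), 0.28 to 0.56 kg. Origin on its underside, 72.5 mm behind its leading edge, axes as the saw's. Its right (leading) edge carries a steel staple, the striker. The robot may load it with at most 25 N.
- guard_slide (a joint): Travel of the guard along the saw's -y, m: 0 fully open (over the left deck). It slides against about 1.5 N. The latch catches at about 0.140, but the latch plate is bolted in slots and may sit up to 12 mm either way, so the shut position lies between 0.128 and 0.152 and has to be felt. Rubber stops on the plate end the travel 2 mm after the catch.
- latch_bolt (a joint): Bevelled spring bolt on the latch plate at the right end of the deck, m pressed down: 0 up, about 0.006 while the striker rides over it. Over 12 mm before the catch the push on the handle climbs to 8 to 14 N, falls to almost nothing as the striker passes the bolt's tip, 3 to 5 mm later the bolt snaps up behind the striker (the click), and the push then climbs steeply at the stops. Left on the tip, the guard is not held; once caught it cannot go back.
- interlock (a joint): Red sprung pin of the guard switch on the same plate, m pressed in: 0 free. The guard meets it 5 mm before the latch catches and it pushes back with 1.5 to 5 N, so it reads about 0.005 when the guard is latched, 0.007 at the stops.
- red_plug: The rust-red rock core plug: upright cylinder 25 mm in diameter, 50 mm tall, about 60 g, standing on the bench. Origin at the centre of its lower face, z along its axis.
- tan_plug: Tan rock core plug, 25 mm in diameter, 48 mm tall, standing; origin at the centre of its lower face. Not to be moved.
- black_plug: Dark grey rock core plug, 25 mm in diameter, 42 mm tall, standing; origin at the centre of its lower face. Not to be moved.
- rubber_sleeve: Black rubber core sleeve, a ring 32 mm in diameter, 22 mm tall; origin at the centre of its underside. Not to be moved.

How it is judged:
On the way, in this order (a step that is already met when the one before it is completed fails the run):
1. the rust-red plug stands home in the nest, let go (horizontal distance between red_plug and nest below 0.003 m and z of red_plug in the frame of nest below 0.003 m and angle between red_plug's own z axis and vertical below 0.1 rad and contact force between each of the arm, the fingers and red_plug below 0.1 N), for 0.2 s.
2. the guard is shut: the bolt has sprung up behind the striker and the interlock pin is held in (value of joint latch_bolt below 0.0015 m and value of joint interlock above 0.003 m), for 0.2 s.
At the end, for the whole second after the job is handed in: The red plug stands upright in the nest (within 3 mm of the centre, its foot no more than 3 mm above the nest floor); the guard rests shut: latch bolt up (within 1.5 mm) behind the striker and the interlock pin held in by more than 3 mm; other samples within 20 mm of where they stood (all of step 2 and value of joint guard_slide above 0.12 m and velocity of joint guard_slide between -0.01 and 0.01 m/s and horizontal distance between red_plug and nest below 0.003 m and z of red_plug in the frame of nest below 0.003 m and angle between red_plug's own z axis and vertical below 0.1 rad); the robot touches nothing.
It fails at once if more than 25 N put on the guard by the robot (contact force between any of the fingers, the arm and guard above 25 N).
It fails at once if the guard slammed (slid faster than 0.30 m/s) (velocity of joint guard_slide above 0.3 m/s).
It fails at once if another sample moved more than 20 mm or knocked over (distance of any of tan_plug, black_plug, rubber_sleeve from where it was at the start of the episode above 0.02 m or angle between any of tan_plug, black_plug, rubber_sleeve's own z axis and vertical above 0.5 rad).
It also fails if it takes over 72 s, if anything falls off the work surface, if the arm or the gripper's body presses on something with over 40 N, if the wrist force passes 120 N, or if a joint passes its speed limit or range.

## Working session

There is one attempt and no reset: what is moved stays moved. The work goes in short steps, Python scripts to look and compute and a shell command to move; the robot and the scene stay as the last step left them, time stands still between calls to the robot, and variables do not carry over. Pictures are saved under pics/ and viewed, and the job is handed in when it is done.

```bash
ls; mkdir -p pics; python3 - <<'E'
from plant import manip, viewer
import cv2
for n in("scene","top"):
    f=viewer.grab_frame(n); cv2.imwrite(f"pics/{n}0.png",f["pixels"]); print(n,f["K"].tolist(),f["pose"].round(4).tolist())
print(manip.state())
E
```

```text
pics
scene [[492.5305230577922, 0.0, 247.1892720666069], [0.0, 492.5305230577922, 187.41460984971613], [0.0, 0.0, 1.0]] [[0.8823, -0.3134, 0.3511, -0.0002], [-0.4704, -0.6096, 0.638, -0.7943], [0.0141, -0.7281, -0.6853, 0.9696], [0.0, 0.0, 0.0, 1.0]]
top [[382.3089624276493, 0.0, 250.72859289790784], [0.0, 382.3089624276493, 195.3369836089943], [0.0, 0.0, 1.0]] [[-0.0008, -0.9959, 0.0905, 0.3789], [-1.0, 0.0012, 0.004, -0.0198], [-0.0041, -0.0905, -0.9959, 0.9988], [0.0, 0.0, 0.0, 1.0]]
{'time': 0.1, 'joint_pos': array([-1.45602921e+00,  5.32901328e-02,  1.61416289e+00,  7.90118663e-06,
        1.47604768e+00, -1.18974312e-01]), 'joint_vel': array([ 1.24527397e-05,  1.93139340e-04, -4.48151062e-03,  1.64365919e-04,
        4.57838771e-04, -9.17135425e-04]), 'joint_efforts': array([ 7.30137763e-04, -3.94899809e+01, -3.71361530e+01, -5.92051174e-05,
        3.93461072e-03, -8.05514055e-07]), 'tool_pos': array([ 0.14471316, -0.60742048,  0.23018272]), 'tool_rot': array([ 0.55441716,  0.43876676,  0.55536524, -0.4378068 ]), 'contact_force': array([-0.60111538,  0.25342555, -0.25036699]), 'ft_torque': array([-0.0037974 , -0.02926395, -0.00406951]), 'gripper_width': 0.9990650758294477}
```

View pics/scene0.png

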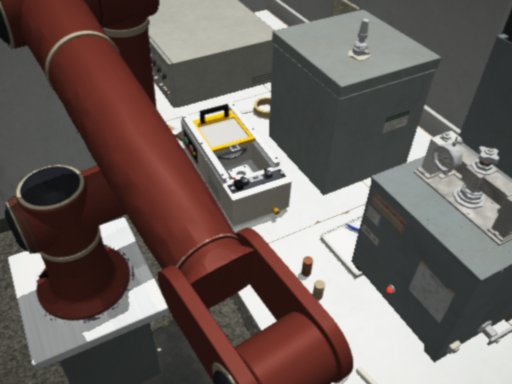

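View pics/top0.png

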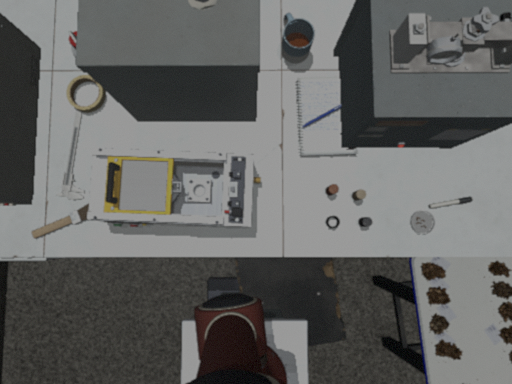

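```bash
cat > h.py <<'E'
import numpy as np,cv2
from plant import manip,viewer
def w(f,u,v,z):
    "pixel ray cut with plane z"
    d=f["pose"][:3,:3]@np.linalg.inv(f["K"])@[u,v,1]; o=f["pose"][:3,3]
    return o+d*(z-o[2])/d[2]
def crop(f,x,y,W,H,s,n):
    cv2.imwrite(n,cv2.resize(f["pixels"][y:y+H,x:x+W],None,fx=s,fy=s,interpolation=cv2.INTER_CUBIC))
E
python3 - <<'E'
from h import *
f=viewer.grab_frame("top"); s=viewer.grab_frame("scene")
crop(f,85,140,180,90,4.4,"pics/t1.png"); crop(f,315,175,70,60,10,"pics/t2.png")
crop(s,175,95,120,130,4.5,"pics/s1.png")
E
```

```text
(no output)
```

View pics/t1.png

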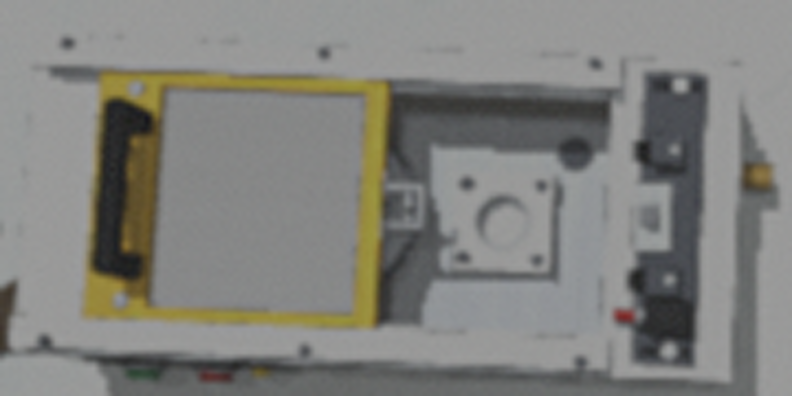

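View pics/t2.png

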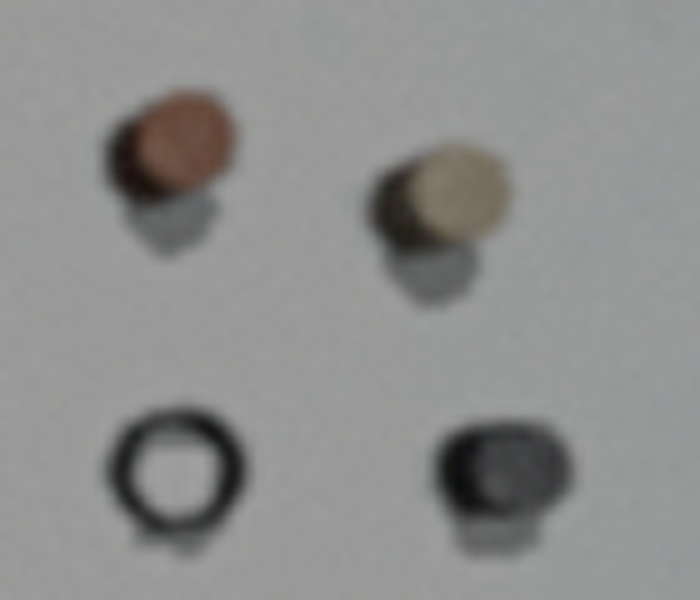

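View pics/s1.png

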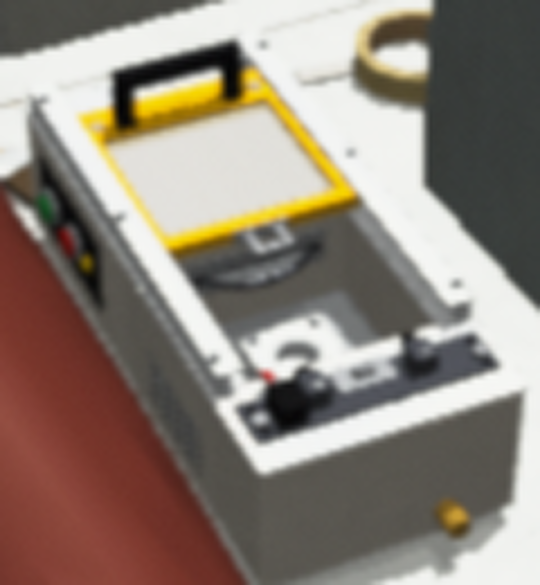

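```bash
python3 - <<'E'
from h import *
f=viewer.grab_frame("top")
t1=lambda U,V,z:w(f,85+(U+.5)/4.4-.5,140+(V+.5)/4.4-.5,z).round(4)
t2=lambda U,V,z:w(f,315+(U+.5)/10-.5,175+(V+.5)/10-.5,z).round(4)
print("red",t2(186,139,.05),"tan",t2(461,193,.048),"blk",t2(520,468,.042),"slv",t2(178,470,.022))
n=t1(502.5,221,.06);print("nest",n)
g=[t1(*p,.124) for p in((101,72),(390,82),(377,326),(85,316))]
print("guard",g, "sizes",[np.linalg.norm(g[i]-g[i-1]).round(4) for i in range(4)])
for a,b in((0,1),(3,2),(0,3),(1,2)):
    d=g[b]-g[a];print(np.degrees(np.arctan2(d[1],d[0])))
print("handle ends",t1(127,100,.166),t1(106,275,.166))
h=[t1(467,183,.06),t1(541,185,.06),t1(538,260,.06),t1(462,258,.06)];print(np.mean(h,0))
print("plate",t1(677,85,.11),t1(667,350,.11))
# depth check
Z=f["range_z"]
for (u,v) in((333,188),(199,190),(110,185),(180,187),(140,187),(333,210)):
    z=Z[v,u];p=f["pose"]@np.r_[np.linalg.inv(f["K"])@[u,v,1]*z,1];print(u,v,p[:3].round(4))
E
```

```text
red [ 0.4821 -0.2216  0.05  ] tan [ 0.4687 -0.2903  0.048 ] blk [ 0.4003 -0.3049  0.042 ] slv [ 0.4004 -0.2238  0.022 ]
nest [0.478  0.1121 0.06  ]
guard [array([0.5506, 0.3161, 0.124 ]), array([0.545 , 0.1633, 0.124 ]), array([0.4164, 0.1678, 0.124 ]), array([0.4218, 0.3202, 0.124 ])] sizes [np.float64(0.1289), np.float64(0.1529), np.float64(0.1287), np.float64(0.1525)]
-92.09890593320353
-92.0293164293432
178.1767593252633
177.99591095773556
handle ends [0.5281 0.2865 0.166 ] [0.4401 0.2941 0.166 ]
[0.47775  0.112425 0.06    ]
plate [0.5458 0.0125 0.11  ] [0.4042 0.0175 0.11  ]
333 188 [ 0.4831 -0.221   0.0511]
199 190 [0.4792 0.1138 0.045 ]
110 185 [0.4777 0.2924 0.1662]
180 187 [0.4781 0.1469 0.1223]
140 187 [0.4784 0.2399 0.1206]
333 210 [ 0.4308 -0.2302  0.0025]
```

```bash
python3 - <<'E'
from h import *
from scipy.spatial.transform import Rotation as R
s=manip.state(); print(R.from_quat(s["tool_rot"],scalar_first=True).as_matrix().round(3)); print(s["tool_pos"])
f=viewer.grab_frame("scene")
m=lambda U,V,z:w(f,175+(U+.5)/4.5-.5,95+(V+.5)/4.5-.5,z).round(4)
print("nest",m(297,354,.06),"handle top ends",m(116,75,.166),m(240,42,.166)); print("red",w(f,307.5,259.5,.05))
E
```

```text
[[-0.     0.973  0.232]
 [ 0.001  0.232 -0.973]
 [-1.     0.    -0.001]]
[ 0.1447665  -0.60769878  0.23069629]
nest [0.4766 0.1114 0.06  ] handle top ends [0.4418 0.2932 0.166 ] [0.5281 0.291  0.166 ]
red [ 0.48086525 -0.22266138  0.05      ]
```

```bash
cat >> h.py <<'E'
from scipy.spatial.transform import Rotation as R
YAW=-2.0
def go(x,y,z):
    "prints tool-axis shift in cm to world point, and twist in deg to goal attitude"
    s=manip.state(); M=R.from_quat(s["tool_rot"],scalar_first=True).as_matrix()
    d=M.T@(np.array([x,y,z])-s["tool_pos"])*100
    c,q=np.cos(np.radians(YAW)),np.sin(np.radians(YAW))
    G=np.array([[0,-q,c],[0,c,q],[-1,0,0]])
    t=R.from_matrix(M.T@G).as_rotvec(degrees=True)
    print("shift",d.round(2),"twist",t.round(2),"pos",s["tool_pos"].round(4),"F",s["contact_force"].round(1),"t",s["time"],"grip",round(s["gripper_width"],3))
E
python3 -m inch '[{"fingers":0,"delta_pos":[0,0,0],"twist":[-10.7,0,0]},{"fingers":0,"delta_pos":[0,0,0],"twist":[-10.7,0,0]},{"fingers":0,"delta_pos":[0,0,0],"twist":[-10.7,0,0]},{"fingers":0,"delta_pos":[0,0,0],"twist":[-10.7,0,0]},{"fingers":0,"delta_pos":[0,0,0],"twist":[-10.7,0,0]}]'
python3 -m inch '[{"fingers":0,"delta_pos":[0,0,0],"twist":[-10.6,0,0]},{"fingers":0,"delta_pos":[0,0,0],"twist":[-10.5,0,0]},{"fingers":0,"delta_pos":[0,0,0],"twist":[0,0,0]}]'
python3 -c "
from h import *
go(.482,-.222,.15)"
```

```text
time: 0.92
tool_pos: [0.1448, -0.6079, 0.2312]
tool_rot: [0.693, 0.14, 0.693, -0.139]
contact_force: [0.4, 0.1, 0.5]
gripper_width: 0.495
time: 1.3
tool_pos: [0.1448, -0.6079, 0.2312]
tool_rot: [0.707, 0.013, 0.707, -0.013]
contact_force: [-0.9, -0.7, 0.9]
gripper_width: 0.499
shift [ 8.12 39.82 32.27] twist [-0.13 -0.   -0.01] pos [ 0.1448 -0.6079  0.2312] F [-0.9 -0.7  0.9] t 1.3 grip 0.499
```

```bash

python3 -m inch '[{"fingers":0,"delta_pos":[0.6,3.98,3.23],"twist":[0,0,0]},{"fingers":0,"delta_pos":[0.6,3.98,3.23],"twist":[0,0,0]},{"fingers":0,"delta_pos":[0.6,3.98,3.23],"twist":[0,0,0]},{"fingers":0,"delta_pos":[0.6,3.98,3.23],"twist":[0,0,0]},{"fingers":0,"delta_pos":[0.6,3.98,3.23],"twist":[0,0,0]}]'
python3 -m inch '[{"fingers":0,"delta_pos":[0.6,3.98,3.23],"twist":[0,0,0]},{"fingers":0,"delta_pos":[0.6,3.98,3.23],"twist":[0,0,0]},{"fingers":0,"delta_pos":[0.6,3.98,3.23],"twist":[0,0,0]},{"fingers":0,"delta_pos":[0.6,3.98,3.23],"twist":[0,0,0]},{"fingers":0,"delta_pos":[0,0,0],"twist":[0,0,0]}]'
python3 - <<'E'
from h import *
go(.4815,-.222,.10)
f=viewer.grab_frame("top"); crop(f,270,130,130,110,6,"pics/t3.png")
E
```

```text
time: 1.92
tool_pos: [0.3141, -0.4134, 0.2013]
tool_rot: [0.707, 0.014, 0.707, -0.014]
contact_force: [0.2, 0.2, 0.3]
gripper_width: 0.499
time: 2.55
tool_pos: [0.449, -0.2576, 0.1767]
tool_rot: [0.707, 0.012, 0.707, -0.011]
contact_force: [0.1, -0.1, 1.2]
gripper_width: 0.495
shift [7.68 3.66 3.13] twist [ 0.11 -0.04 -0.06] pos [ 0.449  -0.2576  0.1767] F [ 0.1 -0.1  1.2] t 2.55 grip 0.495
```

View pics/t3.png

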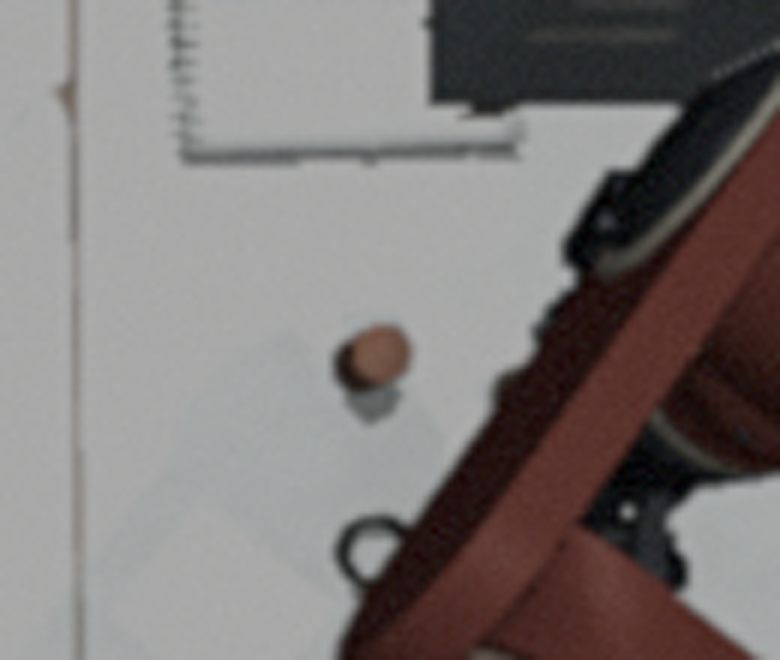

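```bash

python3 -m inch '[{"fingers":0,"delta_pos":[2,1.8,1.55],"twist":[0,0,0]},{"fingers":0,"delta_pos":[2,1.8,1.55],"twist":[0.1,0,0]},{"fingers":0,"delta_pos":[2,0,0],"twist":[0,0,0]},{"fingers":0,"delta_pos":[0,0,0],"twist":[0,0,0]}]'
python3 - <<'E'
from h import *
go(.4815,-.222,.021)
for n,b in(("top",(270,140,130,110,6)),("scene",(250,190,130,110,6))):
  f=viewer.grab_frame(n); crop(f,*b,f"pics/{n}4.png")
E
```

```text
time: 3.1
tool_pos: [0.4782, -0.2256, 0.1152]
tool_rot: [0.706, 0.014, 0.708, -0.013]
contact_force: [0.3, 0.4, 0.7]
gripper_width: 0.498
shift [9.42 0.35 0.35] twist [-0.22 -0.22 -0.09] pos [ 0.4782 -0.2256  0.1152] F [0.3 0.4 0.7] t 3.1 grip 0.498
```

View pics/scene4.png

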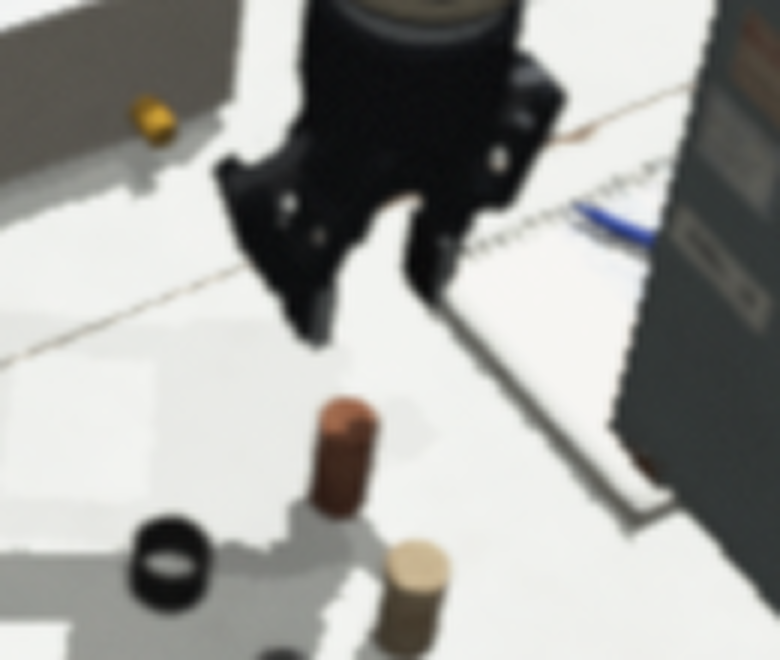

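```bash

python3 -m inch '[{"fingers":0,"delta_pos":[2,0.35,0.35],"twist":[-0.2,-0.2,0]},{"fingers":0,"delta_pos":[2,0,0],"twist":[0,0,0]},{"fingers":0,"delta_pos":[0,0,0],"twist":[0,0,0]}]'
python3 - <<'E'
from h import *
go(.4815,-.222,.021)
E
```

```text
time: 3.58
tool_pos: [0.4829, -0.2222, 0.0768]
tool_rot: [0.708, 0.012, 0.706, -0.012]
contact_force: [0.2, 0.5, 0.1]
gripper_width: 0.502
shift [ 5.58  0.01 -0.15] twist [ 0.03  0.11 -0.04] pos [ 0.4829 -0.2222  0.0768] F [0.2 0.5 0.1] t 3.575 grip 0.502
```

```bash

python3 -m inch '[{"fingers":0,"delta_pos":[2,0,-0.05],"twist":[0,0,0]},{"fingers":0,"delta_pos":[2,0,0],"twist":[0,0,0]},{"fingers":0,"delta_pos":[1.5,0,0],"twist":[0,0,0]},{"fingers":0,"delta_pos":[0,0,0],"twist":[0,0,0]}]'
python3 - <<'E'
from h import *
go(.4815,-.222,.021)
for n,b in(("top",(270,140,130,110,6)),("scene",(250,190,130,110,6))):
  f=viewer.grab_frame(n); crop(f,*b,f"pics/{n}5.png")
E
```

```text
time: 4.08
tool_pos: [0.483, -0.2219, 0.0219]
tool_rot: [0.708, 0.012, 0.706, -0.012]
contact_force: [0.4, 0.3, 0.8]
gripper_width: 0.497
shift [ 0.09 -0.02 -0.15] twist [ 0.07  0.13 -0.04] pos [ 0.483  -0.2219  0.0219] F [0.4 0.3 0.8] t 4.075 grip 0.497
```

View pics/scene5.png

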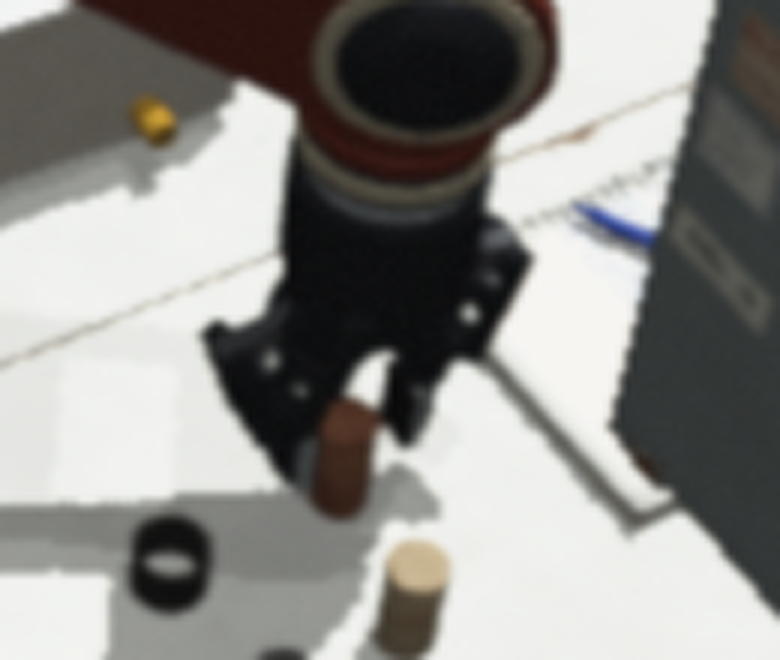

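```bash

python3 -m inch '[{"fingers":-1,"delta_pos":[0,0,0],"twist":[0,0,0]},{"fingers":-1,"delta_pos":[0,0,0],"twist":[0,0,0]},{"fingers":-1,"delta_pos":[0,0,0],"twist":[0,0,0]},{"fingers":-1,"delta_pos":[0,0,0],"twist":[0,0,0]}]'
python3 -m inch '[{"fingers":-1,"delta_pos":[-2,0,0],"twist":[0,0,0]},{"fingers":-1,"delta_pos":[-4,0,0],"twist":[0,0,0]},{"fingers":-1,"delta_pos":[-5,0,0],"twist":[0,0,0]},{"fingers":-1,"delta_pos":[-5,0,0],"twist":[0,0,0]},{"fingers":-1,"delta_pos":[0,0,0],"twist":[0,0,0]}]'
python3 - <<'E'
from h import *
go(.477,.112,.18)
for n,b in(("top",(270,140,130,110,6)),("scene",(230,110,150,150,5))):
  f=viewer.grab_frame(n); crop(f,*b,f"pics/{n}6.png")
E
```

```text
time: 4.68
tool_pos: [0.4844, -0.2225, 0.0237]
tool_rot: [0.709, 0.011, 0.705, -0.012]
contact_force: [-0.5, 0.0, 6.4]
gripper_width: 0.273
time: 5.3
tool_pos: [0.4854, -0.2234, 0.1877]
tool_rot: [0.711, 0.01, 0.703, -0.014]
contact_force: [0.3, 0.2, 0.2]
gripper_width: 0.272
shift [ 0.58 33.49 -1.96] twist [0.1  0.69 0.28] pos [ 0.4854 -0.2234  0.1877] F [0.3 0.2 0.2] t 5.3 grip 0.272
```

View pics/scene6.png

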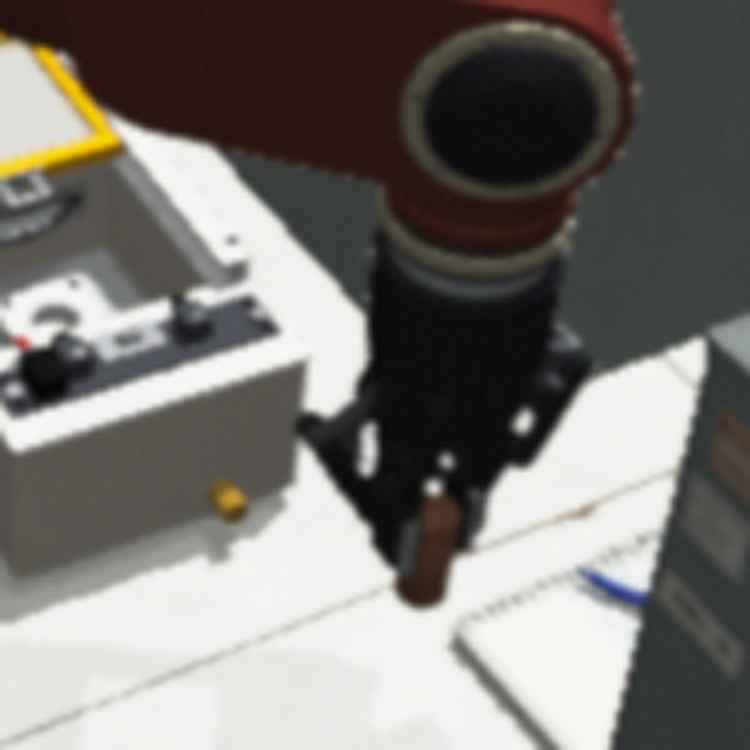

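```bash
cat >> h.py <<'E'
def plug(n,u0,v0,W,H,zmax):
    f=viewer.grab_frame(n); p=f["pixels"][v0:v0+H,u0:u0+W].astype(int); 
    m=(p[...,2]>1.35*p[...,0])&(p[...,2]>40)
    v,u=np.nonzero(m); u=u+u0; v=v+v0; Z=f["range_z"][v,u]
    P=(np.linalg.inv(f["K"])@np.array([u,v,np.ones_like(u)])*Z).T@f["pose"][:3,:3].T+f["pose"][:3,3]
    return f,P[(Z>0)&(P[:,2]<zmax)],u,v
E
python3 - <<'E'
from h import *
f,P,u,v=plug("scene",300,200,40,40,.3)
print(len(P),np.median(P,0),P.min(0),P.max(0))
for z in np.arange(.16,.24,.008):
    q=P[abs(P[:,2]-z)<.004]; 
    if len(q): print(z.round(3),len(q),q.mean(0).round(4),q.min(0).round(4),q.max(0).round(4))
for a in range(200,240,3):
    k=u[v==a]; print(a,k.min() if len(k) else 0,k.max() if len(k) else 0,end="; ")
crop(f,295,195,60,50,12,"pics/s7.png")
E
```

```text
158 [ 0.47822048 -0.23258229  0.20021194] [ 0.46608531 -0.23765975  0.16479296] [ 0.49368865 -0.21618579  0.23363138]
0.168 20 [ 0.475  -0.2308  0.1685] [ 0.4691 -0.2349  0.1648] [ 0.4837 -0.2251  0.1712]
0.176 14 [ 0.4755 -0.2322  0.1755] [ 0.4687 -0.2375  0.1726] [ 0.4823 -0.2253  0.1789]
0.184 16 [ 0.4755 -0.2342  0.1838] [ 0.4715 -0.2372  0.1801] [ 0.4823 -0.2307  0.1876]
0.192 17 [ 0.4777 -0.234   0.192 ] [ 0.4691 -0.2377  0.1888] [ 0.4903 -0.2305  0.1956]
0.2 20 [ 0.479  -0.2343  0.1998] [ 0.4711 -0.2369  0.1962] [ 0.4899 -0.2314  0.2029]
0.208 65 [ 0.4835 -0.2274  0.2086] [ 0.4697 -0.2363  0.2045] [ 0.4937 -0.2162  0.2115]
0.216 2 [ 0.4684 -0.2336  0.2141] [ 0.4674 -0.2351  0.2138] [ 0.4694 -0.2321  0.2145]
0.224 2 [ 0.4679 -0.2327  0.2227] [ 0.4677 -0.2327  0.2211] [ 0.4681 -0.2327  0.2243]
0.232 2 [ 0.4673 -0.2338  0.2315] [ 0.4661 -0.2341  0.2294] [ 0.4685 -0.2335  0.2336]
200 0 0; 203 0 0; 206 0 0; 209 318 318; 212 313 320; 215 314 321; 218 313 320; 221 313 319; 224 312 317; 227 309 317; 230 311 316; 233 0 0; 236 0 0; 239 0 0;
```

View pics/s7.png

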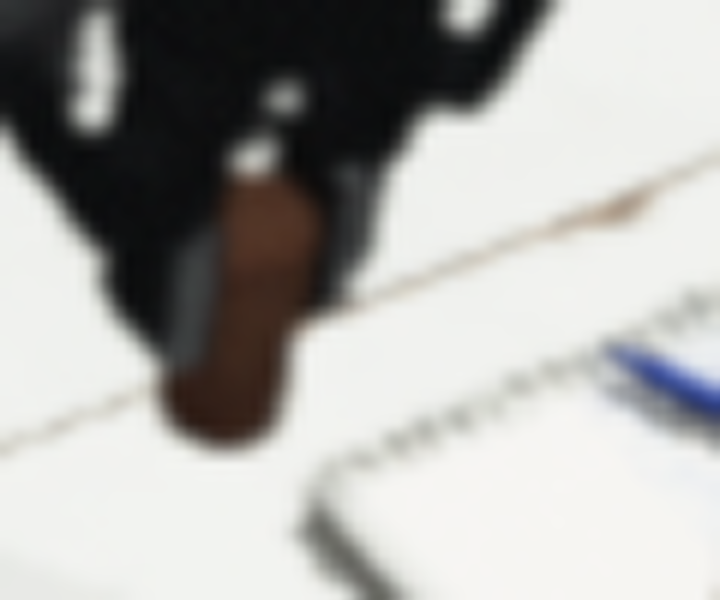

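View pics/top6.png

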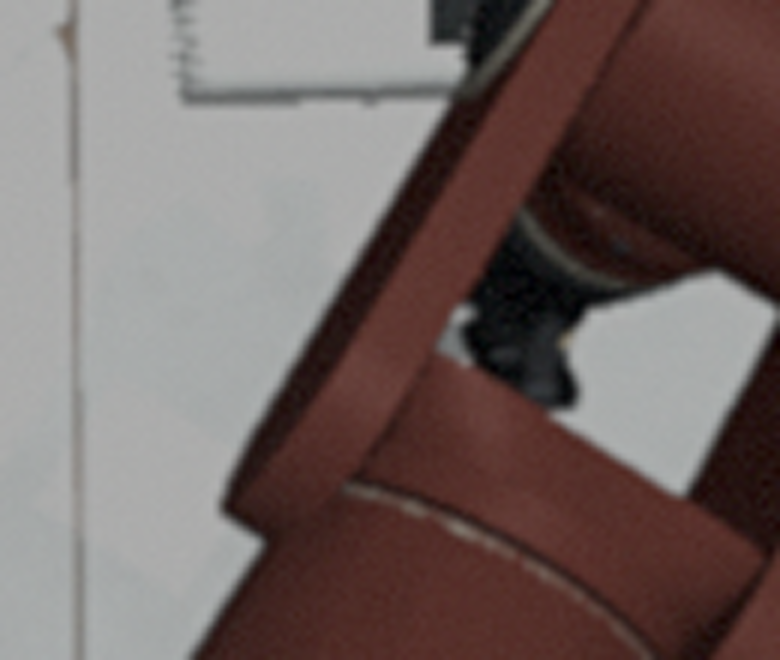

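```bash
cat >> h.py <<'E'
from scipy.optimize import least_squares
def fit(P,r=.0125,L=.05,guess=None):
    "capped cylinder: foot centre + axis (ax,ay,1)"
    def res(p,P):
        a=np.array([p[3],p[4],1]);a/=np.linalg.norm(a); d=P-p[:3]; t=d@a; rad=np.linalg.norm(d-np.outer(t,a),axis=1)
        return np.where(abs(rad-r)<abs(t-L),rad-r,t-L)
    c=P.mean(0); g=guess if guess is not None else [c[0],c[1]+.005,P[:,2].min(),0,0]
    s=least_squares(res,g,args=(P,),loss="soft_l1",f_scale=.001)
    return s.x, np.sqrt(np.mean(s.fun**2))
E
python3 - <<'E'
from h import *
Q=[]
for i in range(4):
    f,P,u,v=plug("scene",300,200,40,40,.212); Q.append(P)
P=np.vstack(Q); 
for g in(None,[.483,-.222,.166,0,0],[.483,-.222,.166,.05,-.1]): print(*fit(P,guess=g))
top=P[P[:,2]>.2045]; c=top.mean(0); n=np.linalg.svd(top-c)[2][2]; print("topnormal",n,c,len(top))
go(.477,.112,.18)
E
```

```text
[ 0.48911934 -0.22503636  0.12062146 -0.14287483  0.04675824] 0.002632375550978237
[ 0.51411565 -0.23368837 -0.05926648 -0.14020915  0.04774315] 0.002645927167099674
[ 0.5225925  -0.23657488 -0.11972653 -0.14020847  0.04774301] 0.0026459282287000503
topnormal [-0.06083469  0.02943275 -0.99771381] [ 0.4832175  -0.22643943  0.20711761] 211
shift [ 0.08 33.29 -1.61] twist [ 0.09  0.02 -0.11] pos [ 0.482  -0.2213  0.1802] F [ 0.6 -0.9 -1. ] t 5.65 grip 0.274
```

```bash
python3 - <<'E'
from h import *
f=viewer.grab_frame("scene"); crop(f,290,195,60,50,12,"pics/s8.png"); 
crop(f,295,265,60,50,12,"pics/s8b.png")
go(0.477,.112,.18)
E
```

```text
shift [ 0.1  33.3  -1.63] twist [ 0.09  0.05 -0.09] pos [ 0.4822 -0.2214  0.1805] F [ 0.5  0.6 -0.8] t 5.7 grip 0.271
```

View pics/s8.png

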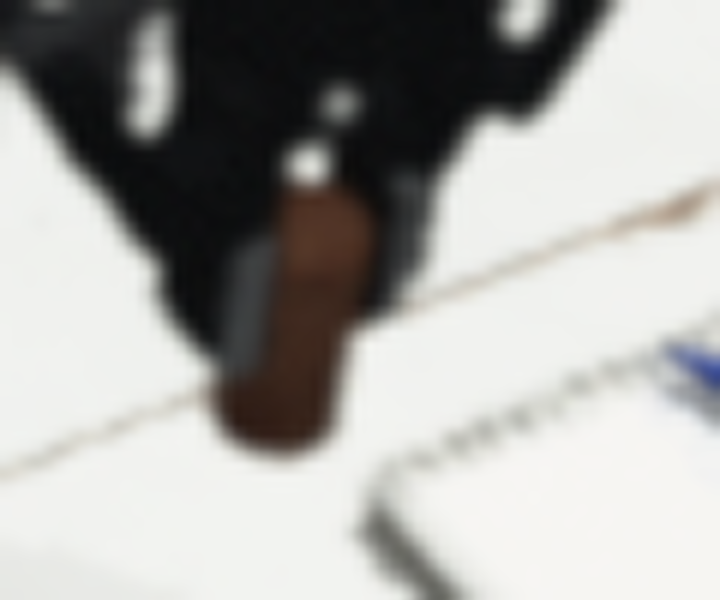

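View pics/s8b.png

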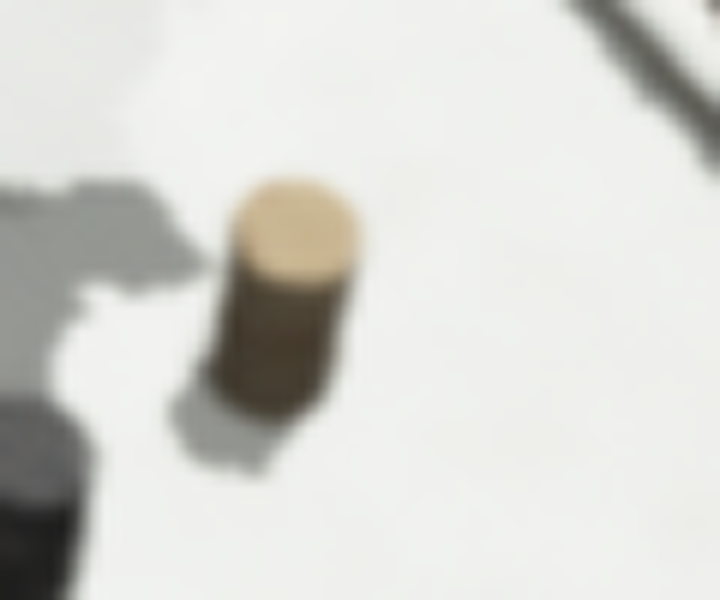

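```bash
cat >> h.py <<'E'
def px(f,P):
    P=np.atleast_2d(P); c=(P-f["pose"][:3,3])@f["pose"][:3,:3]; q=c@f["K"].T; return q[:,:2]/q[:,2:]
def ring(c,r,n=72):
    a=np.linspace(0,2*np.pi,n,endpoint=False); return np.array(c)+r*np.c_[np.cos(a),np.sin(a),0*a]
E
python3 - <<'E'
from h import *
f=viewer.grab_frame("scene"); t=manip.state()["tool_pos"]
s=12; im=cv2.resize(f["pixels"][195:245,290:350],None,fx=s,fy=s,interpolation=cv2.INTER_CUBIC)
def dr(P,col):
    q=((px(f,P)-[290,195]+.5)*s-.5); cv2.polylines(im,[np.round(q).astype(np.int32)],True,col,1)
for dz,col in((0,(0,255,0)),(.05,(0,255,0))): dr(ring(t+[0,0,-.022+dz],.0125),col)
cv2.imwrite("pics/s9.png",im)
E
```

```text
(no output)
```

View pics/s9.png

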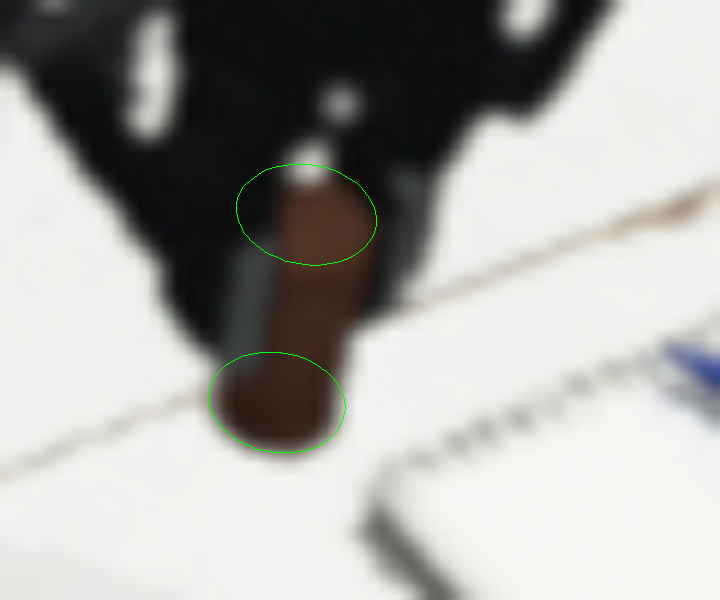

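```bash

python3 -m inch '[{"fingers":-1,"delta_pos":[-0.5,4.5,-0.2],"twist":[0,0,0]},{"fingers":-1,"delta_pos":[0,5,-0.3],"twist":[0,0,0]},{"fingers":-1,"delta_pos":[0,5,-0.3],"twist":[0,0,0]},{"fingers":-1,"delta_pos":[0,5,-0.3],"twist":[0,0,0]},{"fingers":-1,"delta_pos":[0,5,-0.3],"twist":[0,0,0]}]'
python3 -m inch '[{"fingers":-1,"delta_pos":[0,5,-0.13],"twist":[0,0,0]},{"fingers":-1,"delta_pos":[0,3.5,0],"twist":[0,0,0]},{"fingers":-1,"delta_pos":[0,0,0],"twist":[0,0,0]},{"fingers":-1,"delta_pos":[0,0,0],"twist":[0,0,0]},{"fingers":-1,"delta_pos":[0,0,0],"twist":[0,0,0]}]'
python3 - <<'E'
from h import *
go(.478,.1123,.12)
for n,b in(("top",(140,140,120,100,6)),("scene",(190,70,110,130,4.6))):
  f=viewer.grab_frame(n); crop(f,*b,f"pics/{n}10.png")
E
```

```text
time: 6.38
tool_pos: [0.4767, 0.025, 0.187]
tool_rot: [0.708, 0.012, 0.706, -0.012]
contact_force: [0.7, 0.0, 0.4]
gripper_width: 0.272
time: 7.0
tool_pos: [0.4786, 0.1075, 0.1871]
tool_rot: [0.708, 0.012, 0.706, -0.012]
contact_force: [-0.4, -1.0, -0.9]
gripper_width: 0.272
shift [ 6.71  0.48 -0.1 ] twist [0.01 0.18 0.01] pos [0.4786 0.1075 0.1871] F [-0.4 -1.  -0.9] t 7.0 grip 0.272
```

View pics/scene10.png

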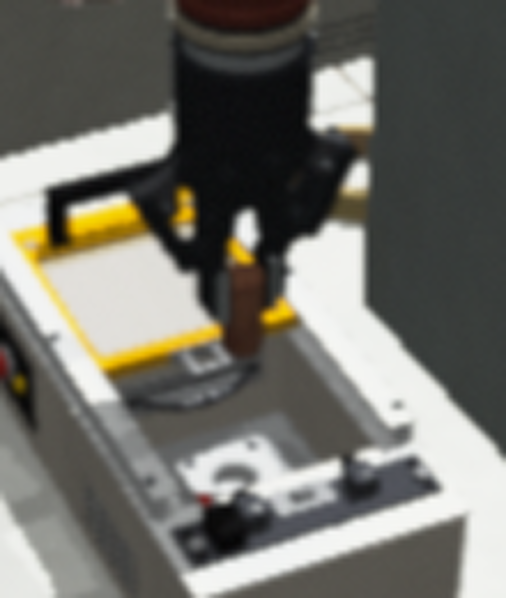

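View pics/top10.png

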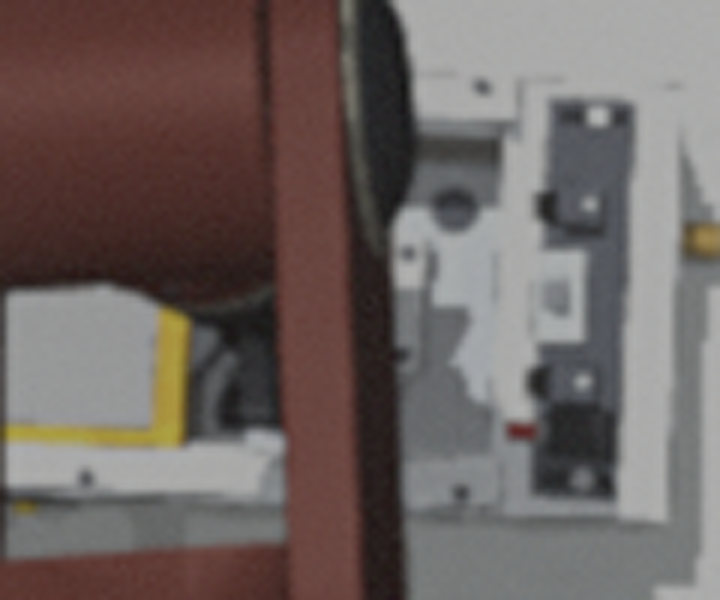

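```bash

python3 -m inch '[{"fingers":-1,"delta_pos":[2.5,0.48,-0.1],"twist":[0,0,0]},{"fingers":-1,"delta_pos":[2.5,0,0],"twist":[0,0,0]},{"fingers":-1,"delta_pos":[0.5,0,0],"twist":[0,0,0]},{"fingers":-1,"delta_pos":[0,0,0],"twist":[0,0,0]},{"fingers":-1,"delta_pos":[0,0,0],"twist":[0,0,0]}]'
python3 - <<'E'
from h import *
go(.478,.1123,.10)
f=viewer.grab_frame("scene"); t=manip.state()["tool_pos"]
s=10; x,y,W,H=210,130,70,60; im=cv2.resize(f["pixels"][y:y+H,x:x+W],None,fx=s,fy=s,interpolation=cv2.INTER_CUBIC)
def dr(P,col):
    q=((px(f,P)-[x,y]+.5)*s-.5); cv2.polylines(im,[np.round(q).astype(np.int32)],True,col,1)
for dz in(0,.05): dr(ring(t+[0,0,-.022+dz],.0125),(0,255,0))
dr(ring([.4768,.1113,.06],.01375),(255,0,0))
dr(ring([.4768,.1113,.06],.01575),(255,0,255))
cv2.imwrite("pics/s11.png",im)
E
```

```text
time: 7.72
tool_pos: [0.4788, 0.1132, 0.1336]
tool_rot: [0.709, 0.012, 0.705, -0.012]
contact_force: [1.1, -0.1, -0.9]
gripper_width: 0.274
shift [ 3.36 -0.09 -0.1 ] twist [ 0.08  0.33 -0.01] pos [0.4788 0.1132 0.1336] F [ 1.1 -0.1 -0.9] t 7.725 grip 0.274
```

View pics/s11.png

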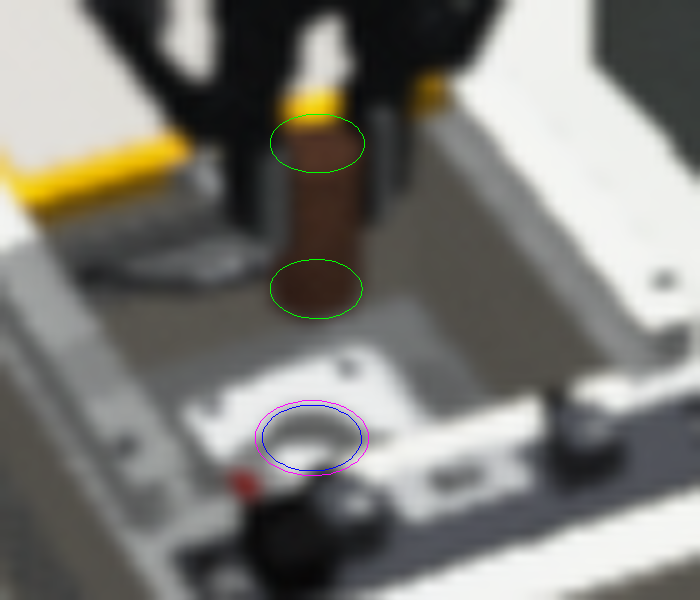

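```bash

python3 -m inch '[{"fingers":-1,"delta_pos":[2,-0.12,-0.12],"twist":[0,0.3,0]},{"fingers":-1,"delta_pos":[2,0,0],"twist":[0,0,0]},{"fingers":-1,"delta_pos":[0.3,0,0],"twist":[0,0,0]},{"fingers":-1,"delta_pos":[0,0,0],"twist":[0,0,0]},{"fingers":-1,"delta_pos":[0,0,0],"twist":[0,0,0]}]'
python3 - <<'E'
from h import *
go(.4775,.1118,.0675)
f=viewer.grab_frame("scene"); t=manip.state()["tool_pos"]
s=10; x,y,W,H=210,130,70,60; im=cv2.resize(f["pixels"][y:y+H,x:x+W],None,fx=s,fy=s,interpolation=cv2.INTER_CUBIC)
def dr(P,col):
    q=((px(f,P)-[x,y]+.5)*s-.5); cv2.polylines(im,[np.round(q).astype(np.int32)],True,col,1)
for dz in(0,.05): dr(ring(t+[0,0,-.022+dz],.0125),(0,255,0))
cv2.imwrite("pics/s12.png",im)
E
```

```text
time: 8.4
tool_pos: [0.4773, 0.1122, 0.09]
tool_rot: [0.707, 0.012, 0.707, -0.012]
contact_force: [0.7, -1.0, -0.4]
gripper_width: 0.27
shift [ 2.25 -0.04  0.02] twist [ 0.1  -0.02 -0.01] pos [0.4773 0.1122 0.09  ] F [ 0.7 -1.  -0.4] t 8.4 grip 0.27
```

View pics/s12.png

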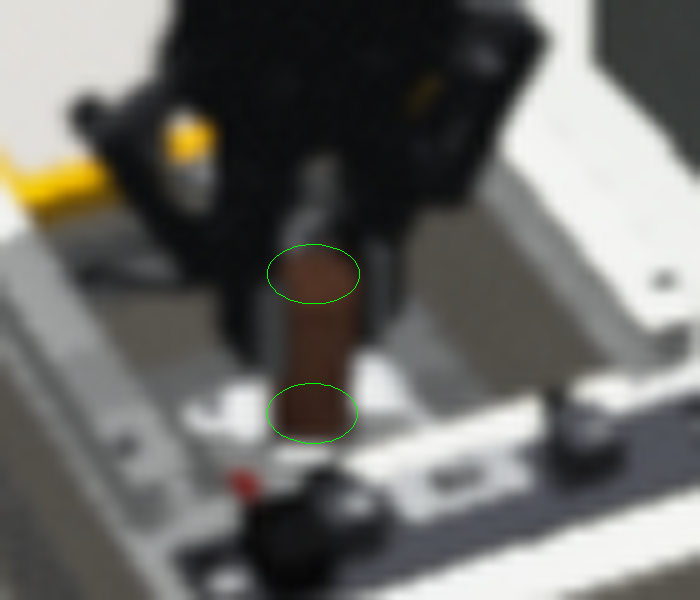

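```bash

python3 -m inch '[{"fingers":-1,"delta_pos":[0.4,0,0],"twist":[0,0,0]},{"fingers":-1,"delta_pos":[0.3,0,0],"twist":[0,0,0]},{"fingers":-1,"delta_pos":[0.3,0,0],"twist":[0,0,0]},{"fingers":-1,"delta_pos":[0,0,0],"twist":[0,0,0]}]'
python3 -c "
from h import *
go(.4775,.1118,.0675)"
```

```text
time: 8.95
tool_pos: [0.4765, 0.1121, 0.0789]
tool_rot: [0.706, 0.012, 0.708, -0.012]
contact_force: [0.9, -0.2, -0.3]
gripper_width: 0.274
shift [ 1.14 -0.02  0.1 ] twist [ 0.09 -0.13  0.01] pos [0.4765 0.1121 0.0789] F [ 0.9 -0.2 -0.3] t 8.95 grip 0.274
```

```bash

python3 -m inch '[{"fingers":-1,"delta_pos":[0.2,0,0.05],"twist":[0,0,0]},{"fingers":-1,"delta_pos":[0.2,0,0],"twist":[0,0,0]},{"fingers":-1,"delta_pos":[0,0,0],"twist":[0,0,0]}]'
python3 -c "
from h import *
go(.4775,.1118,.0675)"
```

```text
time: 9.32
tool_pos: [0.477, 0.1121, 0.075]
tool_rot: [0.706, 0.012, 0.708, -0.012]
contact_force: [0.9, 0.3, -0.0]
gripper_width: 0.271
shift [ 0.75 -0.03  0.05] twist [ 0.1  -0.13  0.  ] pos [0.477  0.1121 0.075 ] F [ 0.9  0.3 -0. ] t 9.325 grip 0.271
```

In the bore without contact; continue down.

```bash

python3 -m inch '[{"fingers":-1,"delta_pos":[0.25,0,0],"twist":[0,0,0]},{"fingers":-1,"delta_pos":[0.25,0,0],"twist":[0,0,0]},{"fingers":-1,"delta_pos":[0,0,0],"twist":[0,0,0]}]'
python3 -m inch '[{"fingers":-1,"delta_pos":[0.1,0,0],"twist":[0,0,0]},{"fingers":-1,"delta_pos":[0.1,0,0],"twist":[0,0,0]},{"fingers":-1,"delta_pos":[0,0,0],"twist":[0,0,0]}]'
python3 -c "
from h import *
go(.4775,.1118,.0675)"
```

```text
time: 9.7
tool_pos: [0.4769, 0.1121, 0.0699]
tool_rot: [0.706, 0.012, 0.708, -0.012]
contact_force: [0.7, -0.3, -0.3]
gripper_width: 0.27
time: 10.07
tool_pos: [0.4773, 0.1122, 0.0687]
tool_rot: [0.706, 0.012, 0.708, -0.012]
contact_force: [-1.7, -0.6, 3.4]
gripper_width: 0.277
shift [ 0.12 -0.04  0.02] twist [ 0.1  -0.09 -0.  ] pos [0.4773 0.1122 0.0687] F [-1.7 -0.6  3.4] t 10.075 grip 0.277
```

```bash

python3 -m inch '[{"fingers":0,"delta_pos":[0,0,0],"twist":[0,0,0]},{"fingers":0,"delta_pos":[0,0,0],"twist":[0,0,0]},{"fingers":0,"delta_pos":[0,0,0],"twist":[0,0,0]}]'
python3 -m inch '[{"fingers":0,"delta_pos":[-2,0,0],"twist":[0,0,0]},{"fingers":0,"delta_pos":[-3,0,0],"twist":[0,0,0]},{"fingers":0,"delta_pos":[-4,0,0],"twist":[0,0,0]},{"fingers":0,"delta_pos":[-4,0,0],"twist":[0,0,0]},{"fingers":-1,"delta_pos":[-3,0,0],"twist":[0,0,0]}]'
python3 - <<'E'
from h import *
go(.4836,.315,.22)
f=viewer.grab_frame("scene"); crop(f,190,90,100,110,5,"pics/s13.png")
f=viewer.grab_frame("top"); crop(f,85,140,180,90,4.4,"pics/t13.png")
E
```

```text
time: 10.45
tool_pos: [0.4772, 0.1121, 0.0681]
tool_rot: [0.706, 0.012, 0.708, -0.012]
contact_force: [-0.2, -0.4, -0.0]
gripper_width: 0.502
time: 11.08
tool_pos: [0.4779, 0.1121, 0.2303]
tool_rot: [0.707, 0.012, 0.707, -0.012]
contact_force: [1.0, -0.6, 0.0]
gripper_width: 0.298
shift [ 1.04 20.3  -0.11] twist [ 0.09  0.02 -0.01] pos [0.4779 0.1121 0.2303] F [ 1.  -0.6  0. ] t 11.075 grip 0.298
```

View pics/s13.png

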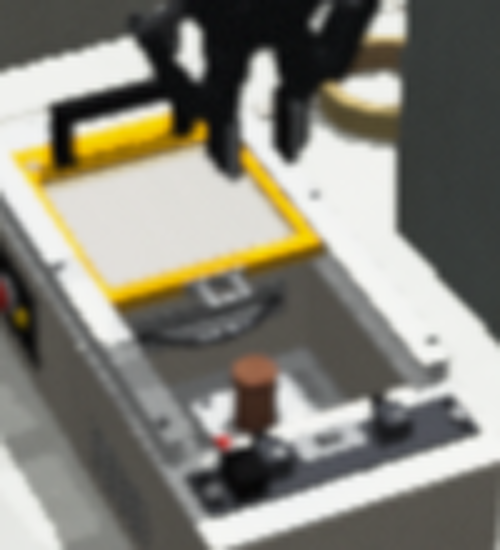

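```bash
python3 - <<'E'
from h import *
f,P,u,v=plug("scene",234,158,16,22,.2)
print(len(P),P.max(0),P.min(0)); t=P[P[:,2]>np.percentile(P[:,2],97)-.006]; print("top",t.mean(0),len(t))
go(.4836,.32,.22)
E
```

```text
113 [0.51475558 0.17534297 0.12703448] [0.41845095 0.03246657 0.0421059 ]
top [0.42260628 0.03705715 0.12556843] 7
shift [ 1.02 20.79 -0.19] twist [ 0.1   0.13 -0.03] pos [0.4785 0.1122 0.2301] F [ 0.9 -0.6 -1.1] t 11.225 grip 0.033
```

View pics/t13.png

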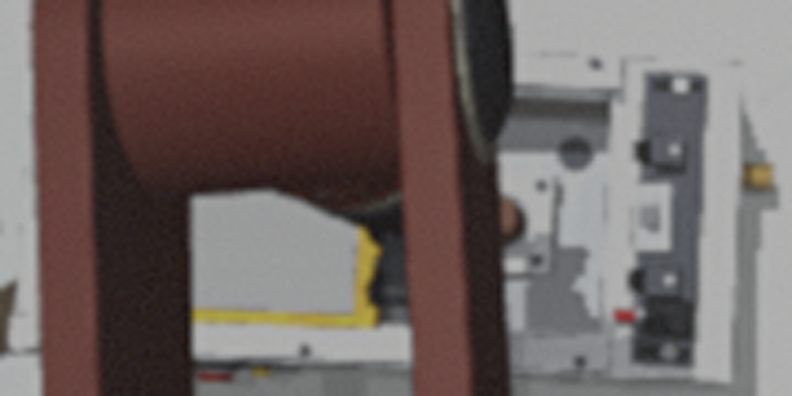

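```bash
python3 - <<'E'
from h import *
f,P,u,v=plug("scene",236,160,11,16,.11)
P=P[(P[:,2]>.06)&(abs(P[:,0]-.478)<.02)]
print(len(P)); t=P[P[:,2]>.088]; print("top",t.mean(0),np.percentile(t[:,2],[50,90]),len(t))
im=f["pixels"].copy(); x,y,W,H=215,140,50,50; s=12
im=cv2.resize(im[y:y+H,x:x+W],None,fx=s,fy=s,interpolation=cv2.INTER_CUBIC)
for c in([.477,.1116,.095],[.477,.1116,.060]):
    q=((px(f,ring(c,.0125))-[x,y]+.5)*s-.5); cv2.polylines(im,[np.round(q).astype(np.int32)],True,(0,255,0),1)
cv2.imwrite("pics/s14.png",im)
E
```

```text
96
top [0.47459843 0.10776067 0.09480088] [0.09514443 0.09727374] 56
```

View pics/s14.png

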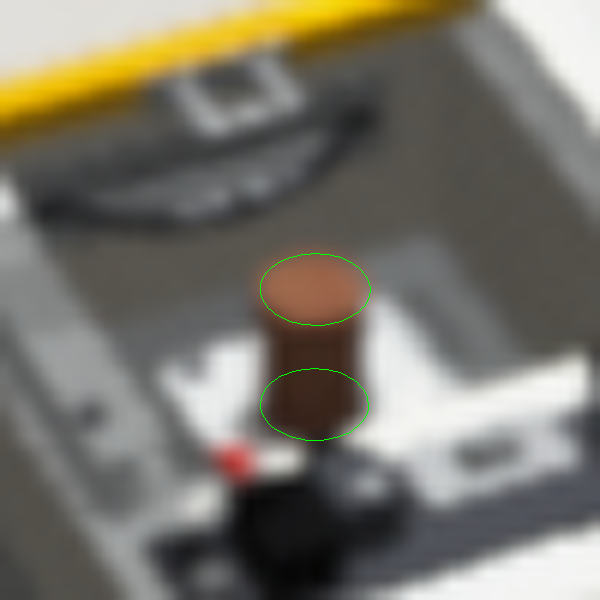

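```bash

python3 -m inch '[{"fingers":-1,"delta_pos":[0,4.3,-0.03],"twist":[0,0,0]},{"fingers":-1,"delta_pos":[0,5,-0.03],"twist":[0,0,0]},{"fingers":-1,"delta_pos":[0,5,-0.03],"twist":[0,0,0]},{"fingers":-1,"delta_pos":[0,5,0],"twist":[0,0,0]},{"fingers":-1,"delta_pos":[0,2.1,0],"twist":[0,0,0]}]'
python3 -m inch '[{"fingers":-1,"delta_pos":[1,0,0],"twist":[0,0,0]},{"fingers":-1,"delta_pos":[1,0,0],"twist":[0,0,0]},{"fingers":-1,"delta_pos":[0,0,0],"twist":[0,0,0]},{"fingers":-1,"delta_pos":[0,0,0],"twist":[0,0,0]}]'
python3 - <<'E'
from h import *
go(.4854,.3255,.142)
f=viewer.grab_frame("scene"); crop(f,170,60,100,90,7,"pics/s15.png")
f=viewer.grab_frame("top"); crop(f,75,140,120,90,6,"pics/t15.png")
E
```

```text
time: 11.9
tool_pos: [0.4823, 0.3275, 0.2254]
tool_rot: [0.705, 0.01, 0.709, -0.012]
contact_force: [0.2, -0.9, -0.1]
gripper_width: -0.002
time: 12.4
tool_pos: [0.4838, 0.3251, 0.2082]
tool_rot: [0.706, 0.012, 0.708, -0.012]
contact_force: [0.1, -1.1, -1.4]
gripper_width: 0.001
shift [6.62 0.05 0.17] twist [ 0.02 -0.1   0.01] pos [0.4838 0.3251 0.2082] F [ 0.1 -1.1 -1.4] t 12.4 grip 0.001
```

View pics/s15.png

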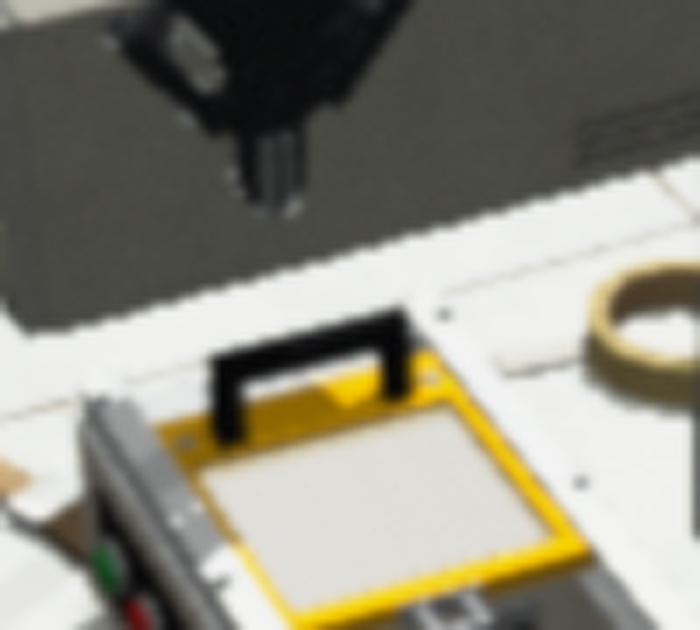

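View pics/t15.png

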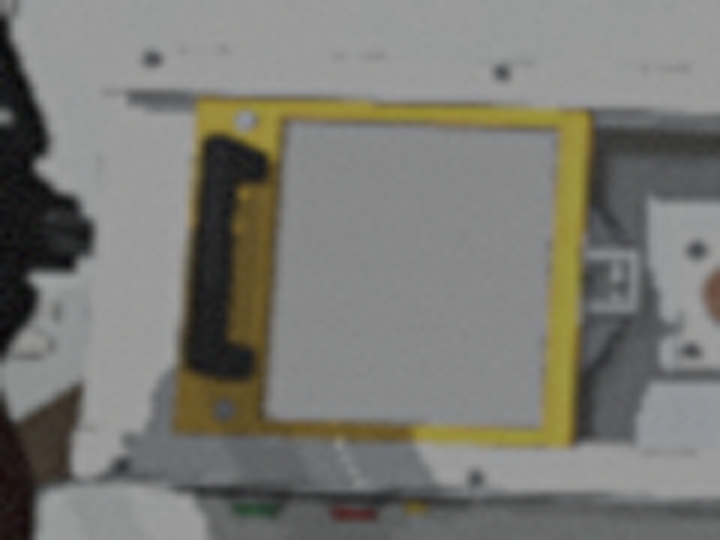

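```bash

python3 -m inch '[{"fingers":-1,"delta_pos":[2.2,0,0.1],"twist":[0,0,0]},{"fingers":-1,"delta_pos":[2.2,0,0],"twist":[0,0,0]},{"fingers":-1,"delta_pos":[2.1,0,0],"twist":[0,0,0]},{"fingers":-1,"delta_pos":[0,0,0],"twist":[0,0,0]}]'
python3 - <<'E'
from h import *
go(.4847,.309,.142)
f=viewer.grab_frame("scene"); crop(f,170,60,100,90,7,"pics/s16.png")
E
```

```text
time: 13.0
tool_pos: [0.4833, 0.3253, 0.141]
tool_rot: [0.705, 0.011, 0.709, -0.012]
contact_force: [-0.2, 0.3, 1.0]
gripper_width: -0.001
shift [-0.09 -1.62  0.19] twist [ 0.09 -0.3   0.11] pos [0.4833 0.3253 0.141 ] F [-0.2  0.3  1. ] t 13.0 grip -0.001
```

View pics/s16.png

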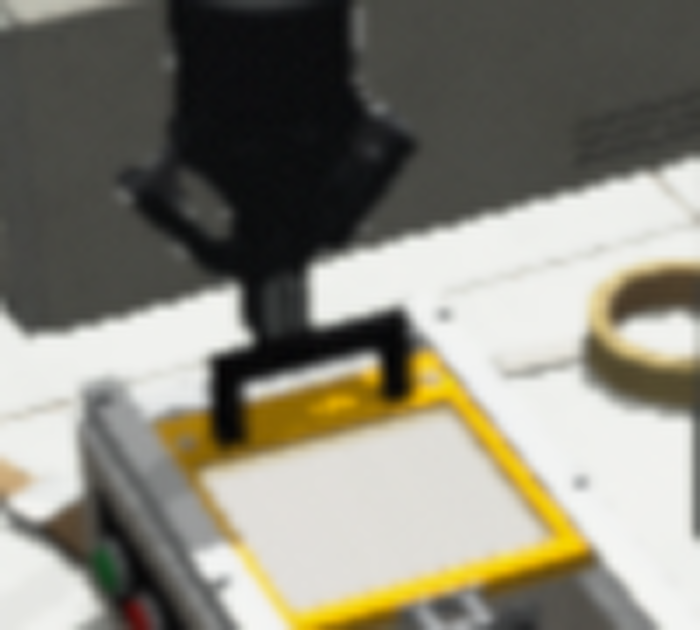

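```bash

python3 -m inch '[{"fingers":-1,"delta_pos":[0,-0.5,0.1],"twist":[0,-0.2,0]},{"fingers":-1,"delta_pos":[0,-0.3,0.05],"twist":[0,0,0]},{"fingers":-1,"delta_pos":[0,-0.2,0],"twist":[0,0,0]},{"fingers":-1,"delta_pos":[0,-0.2,0],"twist":[0,0,0]},{"fingers":-1,"delta_pos":[0,-0.2,0],"twist":[0,0,0]}]'
python3 -m inch '[{"fingers":-1,"delta_pos":[0,-0.2,0],"twist":[0,0,0]},{"fingers":-1,"delta_pos":[0,-0.2,0],"twist":[0,0,0]},{"fingers":-1,"delta_pos":[0,-0.2,0],"twist":[0,0,0]},{"fingers":-1,"delta_pos":[0,-0.2,0],"twist":[0,0,0]}]'
python3 - <<'E'
from h import *
go(.4847,.309,.142)
f=viewer.grab_frame("scene"); crop(f,170,60,100,90,7,"pics/s17.png")
f=viewer.grab_frame("top"); crop(f,75,140,120,90,6,"pics/t17.png")
E
```

```text
time: 13.68
tool_pos: [0.4856, 0.3118, 0.1433]
tool_rot: [0.708, 0.012, 0.706, -0.012]
contact_force: [0.6, -0.2, 0.3]
gripper_width: -0.002
time: 14.18
tool_pos: [0.4852, 0.3039, 0.1433]
tool_rot: [0.708, 0.012, 0.706, -0.012]
contact_force: [0.3, 0.9, 0.9]
gripper_width: 0.002
shift [ 0.13  0.5  -0.07] twist [ 0.1   0.1  -0.01] pos [0.4852 0.3039 0.1433] F [0.3 0.9 0.9] t 14.175 grip 0.002
```

View pics/s17.png

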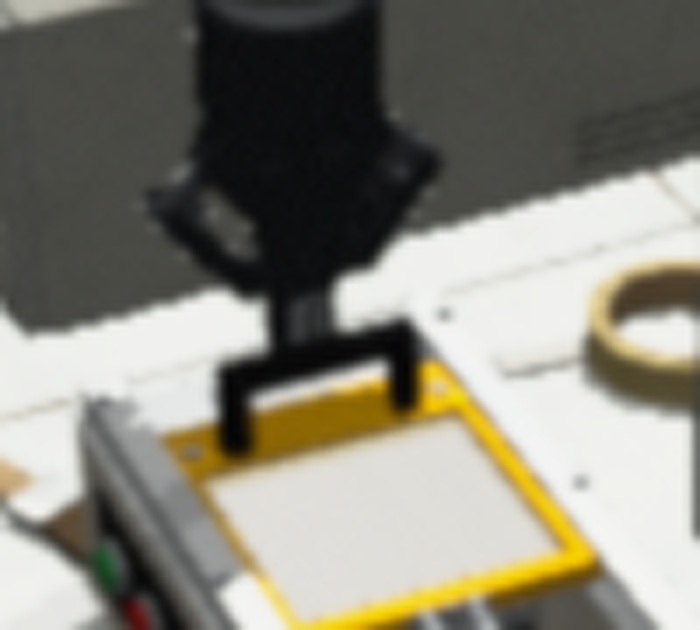

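```bash

python3 -m inch '[{"fingers":-1,"delta_pos":[0,-0.5,0],"twist":[0,0,0]},{"fingers":-1,"delta_pos":[0,-0.8,0],"twist":[0,0,0]},{"fingers":-1,"delta_pos":[0,-1,0],"twist":[0,0,0]},{"fingers":-1,"delta_pos":[0,-1,0],"twist":[0,0,0]},{"fingers":-1,"delta_pos":[0,-1,0],"twist":[0,0,0]}]'
python3 -m inch '[{"fingers":-1,"delta_pos":[0,-1,0],"twist":[0,0,0]},{"fingers":-1,"delta_pos":[0,-1,0],"twist":[0,0,0]},{"fingers":-1,"delta_pos":[0,-1,0],"twist":[0,0,0]},{"fingers":-1,"delta_pos":[0,-0.8,0],"twist":[0,0,0]},{"fingers":-1,"delta_pos":[0,-0.4,0],"twist":[0,0,0]}]'
python3 - <<'E'
from h import *
go(.4808,.2,.142)
f=viewer.grab_frame("scene"); crop(f,170,80,120,130,4.6,"pics/s18.png")
E
```

```text
time: 14.9
tool_pos: [0.4837, 0.2601, 0.1432]
tool_rot: [0.708, 0.012, 0.706, -0.012]
contact_force: [-0.7, 3.1, 1.3]
gripper_width: 0.005
time: 15.52
tool_pos: [0.4824, 0.2184, 0.1431]
tool_rot: [0.708, 0.012, 0.706, -0.012]
contact_force: [-1.1, 2.7, -0.5]
gripper_width: 0.003
shift [ 0.11 -1.84 -0.1 ] twist [0.07 0.1  0.01] pos [0.4824 0.2184 0.1431] F [-1.1  2.7 -0.5] t 15.525 grip 0.003
```

View pics/s18.png

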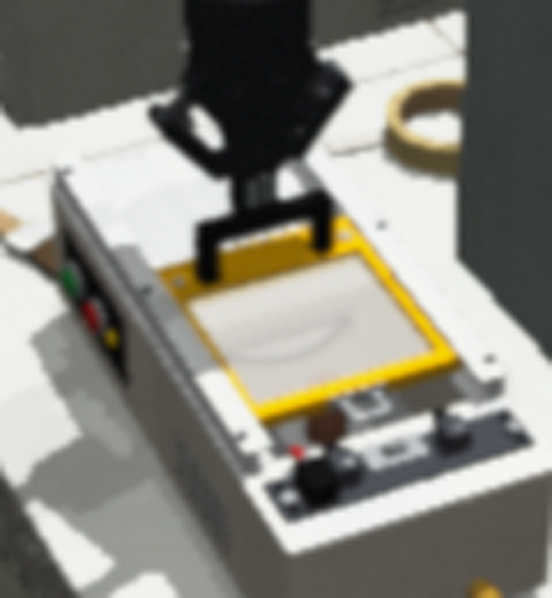

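```bash

python3 -m inch '[{"fingers":-1,"delta_pos":[0,-0.5,0],"twist":[0,0,0]},{"fingers":-1,"delta_pos":[0,-0.5,0],"twist":[0,0,0]},{"fingers":-1,"delta_pos":[0,-0.4,0],"twist":[0,0,0]},{"fingers":-1,"delta_pos":[0,-0.2,0],"twist":[0,0,0]},{"fingers":-1,"delta_pos":[0,-0.1,0],"twist":[0,0,0]}]'
python3 -m inch '[{"fingers":-1,"delta_pos":[0,-0.1,0],"twist":[0,0,0]},{"fingers":-1,"delta_pos":[0,-0.1,0],"twist":[0,0,0]},{"fingers":-1,"delta_pos":[0,-0.1,0],"twist":[0,0,0]}]'
python3 -m inch '[{"fingers":-1,"delta_pos":[0,-0.1,0],"twist":[0,0,0]},{"fingers":-1,"delta_pos":[0,-0.1,0],"twist":[0,0,0]},{"fingers":-1,"delta_pos":[0,-0.1,0],"twist":[0,0,0]}]'
python3 -m inch '[{"fingers":-1,"delta_pos":[0,-0.1,0],"twist":[0,0,0]},{"fingers":-1,"delta_pos":[0,-0.1,0],"twist":[0,0,0]}]'
```

```text
time: 16.2
tool_pos: [0.4819, 0.2019, 0.1432]
tool_rot: [0.708, 0.012, 0.706, -0.012]
contact_force: [-0.5, 1.4, -1.0]
gripper_width: -0.002
time: 16.58
tool_pos: [0.4818, 0.199, 0.1432]
tool_rot: [0.708, 0.012, 0.706, -0.012]
contact_force: [0.3, 1.3, -0.8]
gripper_width: 0.003
time: 16.95
tool_pos: [0.4817, 0.1964, 0.1432]
tool_rot: [0.708, 0.012, 0.706, -0.011]
contact_force: [1.7, 4.6, -1.8]
gripper_width: 0.0
time: 17.2
tool_pos: [0.4816, 0.1953, 0.1433]
tool_rot: [0.708, 0.013, 0.706, -0.011]
contact_force: [1.2, 6.8, -2.0]
gripper_width: -0.0
```

```bash

for i in 1 ; do python3 -m inch '[{"fingers":-1,"delta_pos":[0,-0.05,0],"twist":[0,0,0]},{"fingers":-1,"delta_pos":[0,-0.05,0],"twist":[0,0,0]}]'; done
python3 -m inch '[{"fingers":-1,"delta_pos":[0,-0.05,0],"twist":[0,0,0]},{"fingers":-1,"delta_pos":[0,-0.05,0],"twist":[0,0,0]}]'
python3 - <<'E'
from h import *
f=viewer.grab_frame("scene"); crop(f,210,140,80,70,8,"pics/s19.png")
E
```

```text
time: 17.45
tool_pos: [0.4816, 0.1945, 0.1433]
tool_rot: [0.708, 0.013, 0.706, -0.01]
contact_force: [0.6, 8.2, -2.1]
gripper_width: 0.003
time: 17.7
tool_pos: [0.4816, 0.1936, 0.1433]
tool_rot: [0.708, 0.013, 0.706, -0.01]
contact_force: [1.4, 7.6, -2.8]
gripper_width: 0.003
```

View pics/s19.png

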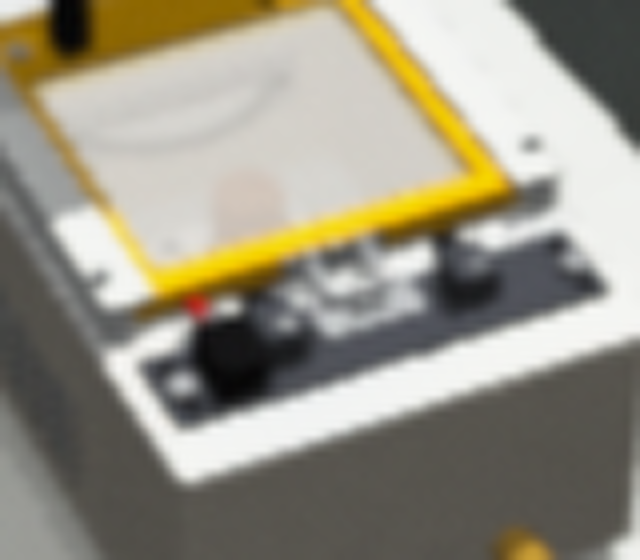

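```bash

python3 -m inch '[{"fingers":-1,"delta_pos":[0,-0.06,0],"twist":[0,0,0]},{"fingers":-1,"delta_pos":[0,-0.06,0],"twist":[0,0,0]}]'
python3 -m inch '[{"fingers":-1,"delta_pos":[0,-0.06,0],"twist":[0,0,0]},{"fingers":-1,"delta_pos":[0,-0.06,0],"twist":[0,0,0]}]'
```

```text
time: 18.0
tool_pos: [0.4815, 0.1925, 0.1433]
tool_rot: [0.708, 0.013, 0.706, -0.01]
contact_force: [1.4, 8.6, -2.7]
gripper_width: -0.002
time: 18.25
tool_pos: [0.4815, 0.1914, 0.1433]
tool_rot: [0.708, 0.013, 0.706, -0.01]
contact_force: [1.2, 9.6, -2.6]
gripper_width: -0.002
```

```bash

python3 -m inch '[{"fingers":-1,"delta_pos":[0,-0.06,0],"twist":[0,0,0]},{"fingers":-1,"delta_pos":[0,-0.06,0],"twist":[0,0,0]}]'
```

```text
time: 18.5
tool_pos: [0.4815, 0.1903, 0.1433]
tool_rot: [0.708, 0.013, 0.706, -0.01]
contact_force: [1.1, 9.6, -3.3]
gripper_width: 0.002
```

```bash

python3 -m inch '[{"fingers":-1,"delta_pos":[0,-0.06,0],"twist":[0,0,0]},{"fingers":-1,"delta_pos":[0,-0.06,0],"twist":[0,0,0]}]'
```

```text
time: 18.75
tool_pos: [0.4814, 0.1889, 0.1433]
tool_rot: [0.708, 0.013, 0.706, -0.01]
contact_force: [1.4, 6.6, -2.3]
gripper_width: 0.001
```

```bash

python3 -m inch '[{"fingers":-1,"delta_pos":[0,-0.06,0],"twist":[0,0,0]},{"fingers":-1,"delta_pos":[0,-0.06,0],"twist":[0,0,0]}]'
```

```text
time: 19.0
tool_pos: [0.4813, 0.1857, 0.1433]
tool_rot: [0.708, 0.011, 0.706, -0.012]
contact_force: [0.3, -0.1, -0.4]
gripper_width: -0.002
```

```bash

python3 -m inch '[{"fingers":-1,"delta_pos":[0,-0.06,0],"twist":[0,0,0]}]'
```

```text
time: 19.12
tool_pos: [0.4814, 0.1848, 0.1434]
tool_rot: [0.708, 0.011, 0.706, -0.012]
contact_force: [0.0, 0.9, 0.3]
gripper_width: -0.004
```

```bash

python3 -m inch '[{"fingers":-1,"delta_pos":[0,-0.05,0],"twist":[0,0,0]}]'
python3 -m inch '[{"fingers":-1,"delta_pos":[0,-0.05,0],"twist":[0,0,0]}]'
```

```text
time: 19.25
tool_pos: [0.4815, 0.1844, 0.1434]
tool_rot: [0.708, 0.012, 0.706, -0.012]
contact_force: [1.0, -0.9, 0.3]
gripper_width: 0.001
time: 19.38
tool_pos: [0.4814, 0.1841, 0.1433]
tool_rot: [0.708, 0.012, 0.706, -0.012]
contact_force: [0.5, 0.4, 0.1]
gripper_width: 0.001
```

```bash

python3 -m inch '[{"fingers":-1,"delta_pos":[0,-0.05,0],"twist":[0,0,0]}]'
```

```text
time: 19.5
tool_pos: [0.4813, 0.1837, 0.1433]
tool_rot: [0.708, 0.012, 0.706, -0.012]
contact_force: [0.4, 0.5, -0.7]
gripper_width: 0.002
```

```bash

python3 -m inch '[{"fingers":-1,"delta_pos":[0,-0.05,0],"twist":[0,0,0]}]'
```

```text
time: 19.62
tool_pos: [0.4813, 0.1836, 0.1433]
tool_rot: [0.708, 0.012, 0.706, -0.012]
contact_force: [0.5, 1.8, -0.2]
gripper_width: 0.001
```

```bash

python3 -m inch '[{"fingers":-1,"delta_pos":[0,0,0],"twist":[0,0,0]}]'
```

```text
time: 19.75
tool_pos: [0.4813, 0.1836, 0.1433]
tool_rot: [0.708, 0.012, 0.706, -0.012]
contact_force: [0.4, 1.8, -1.0]
gripper_width: -0.001
```

```bash

python3 -m inch '[{"fingers":-1,"delta_pos":[0,-0.05,0],"twist":[0,0,0]},{"fingers":-1,"delta_pos":[0,0,0],"twist":[0,0,0]}]'
```

```text
time: 20.0
tool_pos: [0.4813, 0.1835, 0.1433]
tool_rot: [0.708, 0.012, 0.706, -0.011]
contact_force: [-0.2, 3.9, -0.8]
gripper_width: 0.005
```

```bash

python3 -m inch '[{"fingers":-1,"delta_pos":[0,-0.05,0],"twist":[0,0,0]},{"fingers":-1,"delta_pos":[0,0,0],"twist":[0,0,0]}]'
```

```text
time: 20.25
tool_pos: [0.4813, 0.1831, 0.1433]
tool_rot: [0.708, 0.012, 0.706, -0.011]
contact_force: [1.3, 5.4, -1.1]
gripper_width: -0.001
```

```bash

python3 -m inch '[{"fingers":-1,"delta_pos":[0,-0.05,0],"twist":[0,0,0]},{"fingers":-1,"delta_pos":[0,0,0],"twist":[0,0,0]}]'
python3 - <<'E'
from h import *
f=viewer.grab_frame("scene"); crop(f,210,140,80,70,8,"pics/s20.png")
E
```

```text
time: 20.5
tool_pos: [0.4813, 0.1827, 0.1433]
tool_rot: [0.708, 0.012, 0.706, -0.011]
contact_force: [0.1, 5.4, -0.6]
gripper_width: 0.001
```

View pics/s20.png

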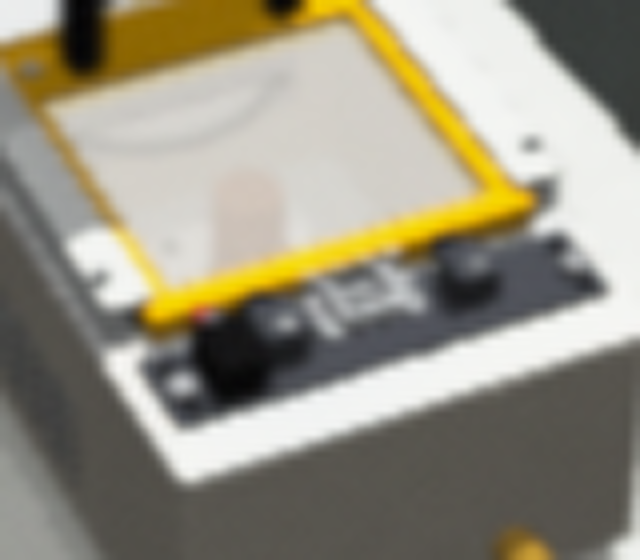

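```bash

python3 -m inch '[{"fingers":-1,"delta_pos":[0,-0.05,0],"twist":[0,0,0]},{"fingers":-1,"delta_pos":[0,0,0],"twist":[0,0,0]}]'
```

```text
time: 20.8
tool_pos: [0.4813, 0.1822, 0.1433]
tool_rot: [0.708, 0.012, 0.706, -0.011]
contact_force: [0.7, 5.5, -0.6]
gripper_width: -0.003
```

```bash

python3 -m inch '[{"fingers":-1,"delta_pos":[0,-0.05,0],"twist":[0,0,0]},{"fingers":-1,"delta_pos":[0,0,0],"twist":[0,0,0]}]'
```

```text
time: 21.05
tool_pos: [0.4812, 0.1818, 0.1433]
tool_rot: [0.708, 0.012, 0.706, -0.011]
contact_force: [0.7, 5.7, -0.3]
gripper_width: -0.002
```

```bash

python3 -m inch '[{"fingers":-1,"delta_pos":[0,-0.05,0],"twist":[0,0,0]},{"fingers":-1,"delta_pos":[0,0,0],"twist":[0,0,0]}]'
```

```text
time: 21.3
tool_pos: [0.4812, 0.1814, 0.1433]
tool_rot: [0.708, 0.013, 0.706, -0.011]
contact_force: [1.9, 6.7, -0.6]
gripper_width: -0.002
```

```bash

python3 -m inch '[{"fingers":-1,"delta_pos":[0,-0.05,0],"twist":[0,0,0]},{"fingers":-1,"delta_pos":[0,0,0],"twist":[0,0,0]}]'
```

```text
time: 21.55
tool_pos: [0.4812, 0.1813, 0.1433]
tool_rot: [0.708, 0.013, 0.706, -0.01]
contact_force: [1.1, 9.0, -0.9]
gripper_width: -0.005
```

```bash

python3 -m inch '[{"fingers":-1,"delta_pos":[0,-0.05,0],"twist":[0,0,0]},{"fingers":-1,"delta_pos":[0,0,0],"twist":[0,0,0]}]'
python3 -m inch '[{"fingers":-1,"delta_pos":[0,0.2,0],"twist":[0,0,0]},{"fingers":-1,"delta_pos":[0,0.3,0],"twist":[0,0,0]},{"fingers":-1,"delta_pos":[0,0.5,0],"twist":[0,0,0]},{"fingers":-1,"delta_pos":[0,1,0],"twist":[0,0,0]},{"fingers":-1,"delta_pos":[0,1,0],"twist":[0,0,0]}]'
python3 - <<'E'
from h import *
f=viewer.grab_frame("scene"); crop(f,210,140,80,70,8,"pics/s21.png"); go(0.4813,.21,.26)
E
```

```text
time: 21.8
tool_pos: [0.4812, 0.1813, 0.1433]
tool_rot: [0.708, 0.013, 0.706, -0.01]
contact_force: [0.8, 10.0, -2.0]
gripper_width: -0.001
time: 22.42
tool_pos: [0.4822, 0.2099, 0.1432]
tool_rot: [0.708, 0.012, 0.706, -0.012]
contact_force: [-0.3, -0.2, -0.1]
gripper_width: 0.002
shift [-11.67  -0.09  -0.06] twist [ 0.14  0.1  -0.04] pos [0.4821 0.2109 0.1433] F [-1.4 -0.6  0.1] t 22.475 grip 0.002
```

View pics/s21.png

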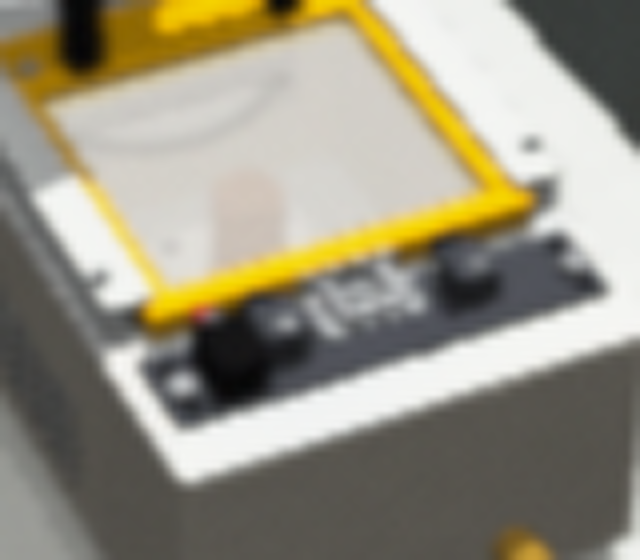

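```bash

python3 -m inch '[{"fingers":-1,"delta_pos":[-2,0.5,0],"twist":[0,0,0]},{"fingers":-1,"delta_pos":[-4,1,0],"twist":[0,0,0]},{"fingers":-1,"delta_pos":[-4,1,0],"twist":[0,0,0]},{"fingers":-1,"delta_pos":[-4,1,0],"twist":[0,0,0]},{"fingers":-1,"delta_pos":[0,0,0],"twist":[0,0,0]}]'
python3 -m inch '[{"fingers":-1,"delta_pos":[0,0,0],"twist":[0,0,0]},{"fingers":-1,"delta_pos":[0,0,0],"twist":[0,0,0]},{"fingers":-1,"delta_pos":[0,0,0],"twist":[0,0,0]}]'
python3 - <<'E'
from h import *
f=viewer.grab_frame("scene"); crop(f,210,140,80,70,8,"pics/s22.png"); crop(f,170,60,200,270,2.2,"pics/s23.png")
g=viewer.grab_frame("top"); crop(g,85,140,300,100,2.6,"pics/t22.png"); go(0,0,0)
a,b=[cv2.imread(f"pics/s{i}.png").astype(int)[200:340,130:540] for i in(21,22)]; print(abs(a-b).mean())
E
```

```text
time: 23.1
tool_pos: [0.4851, 0.2457, 0.2899]
tool_rot: [0.711, 0.013, 0.703, -0.01]
contact_force: [0.4, 0.1, 0.7]
gripper_width: 0.002
time: 23.48
tool_pos: [0.4826, 0.244, 0.2819]
tool_rot: [0.707, 0.012, 0.707, -0.012]
contact_force: [-0.1, -0.0, 0.0]
gripper_width: -0.001
shift [ 28.24 -26.   -47.44] twist [0.08 0.02 0.03] pos [0.4828 0.2441 0.2824] F [ 0.3 -0.1  0.1] t 23.575 grip 0.0
0.5148548199767712
```

View pics/s23.png

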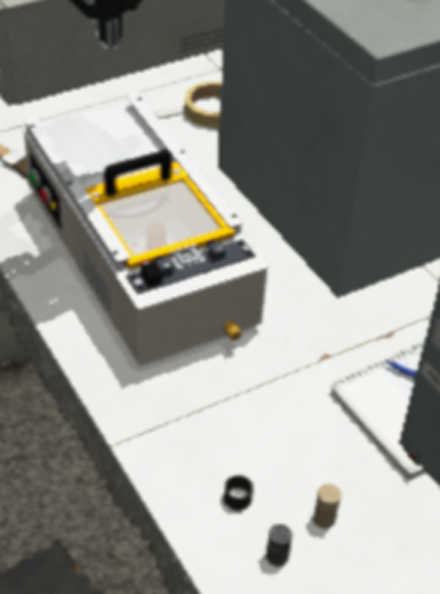

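View pics/t22.png

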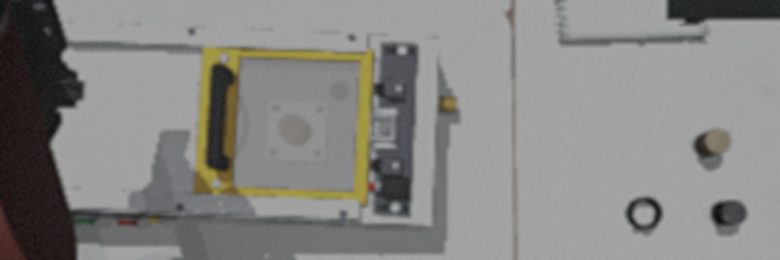

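View pics/s22.png

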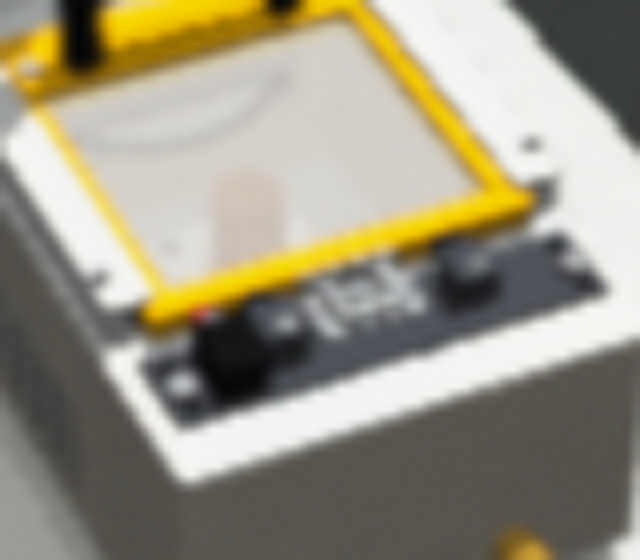

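```bash
python3 -c "
from plant import manip
print(manip.job_done())"
```

```text
the job is handed in; nothing more can be done
None
```

The rust-red plug is standing in the nest and the guard is shut. I handed the job in at about 23.6 s of the 72 s allowed.

- **Plug:** I gripped it, lowered it into the bore and felt the floor with about 3 N of push. After letting go, its top measured 95 mm above the bench, as it should when fully home. A plug outline drawn at the nest position matched the picture.
- **Guard:** I pushed it by the bar with the fingers closed.
  - The push rose to about 10 N, fell to about zero as the striker passed the bolt, then held near 5.5 N over about 2 mm.
  - It climbed to 10 N at the stops, so I backed off there. The limit is 25 N.
  - Most of the slide was commanded at 80 mm/s or less, with 1 mm steps or smaller near the latch.
- **Last pictures:**
  - The guard's front edge did not move in the second after I withdrew, so the pin's push is not driving it back.
  - Travel measured about 127 mm, roughly at the 128 mm lower end of the stated range and within my measuring error.
  - The other samples appear to stand where they were, and the arm is clear with no contact force.

I judged the latch from the forces and the pictures, because neither the bolt nor the interlock pin can be read directly. The two cameras placed the nest about 1–1.5 mm apart, so I aimed between them, and the plug went in without touching the rim.

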